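# Hook a glass culture dish out from under a wire shelf and set it on its stand

## Task

A thin glass culture dish has been left under the low wire shelf. Draw it out into the open with the pull hook, not touching it with the gripper while it is under the shelf and leaving the small case and bottle beside it standing where they are; then lay the hook down on the bench clear of the shelf, pick the dish up and set it level on the middle of its round stand. Handle the dish gently all the way: never push, knock or squeeze it with more than about 10 N, keep it upright and set it down rather than drop it.

Things in the scene. Friction and masses are not known exactly. Their poses are not given: they have to be found in the camera images.
- dish: covered round glass dish, clear, 58 mm diameter, 15 mm high, about 30 g, fragile; lies flat under the wire shelf at the start. Origin: centre of its underside; z up. Its side is upright: grasp it across the 58 mm.
- wire_shelf: low fixed shelf of steel wire, a blue marker on its back (+x) edge: 198 mm (x) by 156 mm (y). Deck of thin bars with 21 mm gaps, from 90 to 96 mm above the bench, on four legs of 8 mm diameter (feet 11 mm) at x = +-95, y = +-75 mm; all four sides open. Origin: its middle, on the bench; z up. The -y end faces free bench; the foam sheet lies along its -x side.
- shelf_mouth (a point): middle of the -y end of the wire shelf at bench height (at x 0, y -80 mm from the shelf's origin).
- pull_hook: loose hand tool lying flat, 110 g, 305 mm long. Origin: grip point in the handle, on the underside; x forward to the hook, z up. Grey handle 16 mm wide (y), 24 mm high, x -55 to +50 mm; then a steel strip on edge (4 mm thick, 12 mm high, underside level with the handle's) along y = 0 to x = 210 mm, where it bends right (-y) into a J (see hook_mouth).
- hook_mouth (a point): centre of the J of the pull hook, at its underside: x +210, y -38 mm from the hook's origin. The strip runs round it as an arc of 36 mm inside, 40 mm outside radius: left side, front, right side, ending 16 degrees past crosswise; open to the rear. A dish here has 7 mm to spare all round.
- objective_case: upright round case with a black screw cap, 44 mm diameter, 68 mm high, loose; stands under the shelf beside the way out. Origin: centre of its underside.
- dropper_bottle: upright brown bottle with a black cap, 33 mm diameter, 74 mm high, loose; stands under the shelf on the other side of the way out. Origin: centre of its underside.
- dish_stand: low round metal pedestal, fixed, 80 mm foot, flat black top of 68 mm diameter 25 mm above the bench. Origin: centre of its underside.
- stand_top (a point): centre of the stand's flat top, where the dish's underside rests.
- foam_sheet: pale foam sheet lying flat on the bench, fixed: 275 mm (x) by 364 mm (y), 18 mm high. Origin: centre of its underside.
- slide_box: closed blue box on the bench, fixed: 106 mm (x) by 160 mm (y), 41 mm high. Origin: centre of its underside. The room's wall rises about 100 mm behind it (+x side), a power strip with plugs between them, so a gripper has room only on the near (-x) side of it.
Mind the look-alikes: they are no part of the job. What is shaped like the dropper_bottle but purple is not meant.

How it is judged (in metres and radians):
On the way:
1. the dish has been drawn out from under the shelf, lying on the bench ((y of dish in the frame of wire_shelf below -0.118 m or y of dish in the frame of wire_shelf above 0.118 m or x of dish in the frame of wire_shelf below -0.138 m or x of dish in the frame of wire_shelf above 0.138 m) and height (world z) of dish below 0.012 m and angle between dish's own z axis and vertical below 0.15 rad), for 0.2 s.
At the end, for the whole second after the job is handed in: the dish lies level and still on the stand, its centre within 12 mm of the stand's centre, let go; the hook lies flat on the bench, let go, its J clear of the shelf; case and bottle stand upright within 25 mm of where they were (horizontal distance between dish and stand_top below 0.012 m and z of dish in the frame of stand_top between -0.003 and 0.003 m and angle between dish's own z axis and vertical below 0.06 rad and linear speed of each of dish, pull_hook below 0.01 m/s and contact force between each of the fingers, pull_hook and dish below 0.05 N and contact force between the fingers and pull_hook below 0.05 N and height (world z) of pull_hook below 0.008 m and angle between pull_hook's own z axis and vertical below 0.1 rad and (y of hook_mouth in the frame of wire_shelf below -0.12 m or y of hook_mouth in the frame of wire_shelf above 0.12 m or x of hook_mouth in the frame of wire_shelf below -0.14 m or x of hook_mouth in the frame of wire_shelf above 0.14 m) and angle between each of objective_case, dropper_bottle's own z axis and vertical below 0.2 rad and distance of each of objective_case, dropper_bottle from where it was at the start of the episode below 0.025 m); the robot touches nothing.
It fails at once if the gripper touches the dish while it is still under the shelf (contact force between any of the fingers, the arm and dish above 0.1 N and not (y of dish in the frame of wire_shelf below -0.118 m or y of dish in the frame of wire_shelf above 0.118 m or x of dish in the frame of wire_shelf below -0.138 m or x of dish in the frame of wire_shelf above 0.138 m)).
It fails at once if the dish is pushed, knocked or squeezed with more than 12 N (two fingers of 12 N add up to 24 N) (contact force between the fingers and dish above 24 N or contact force between pull_hook and dish above 12 N or contact force between dish and wire_shelf above 12 N or contact force between dish and dish_stand above 12 N or contact force between dish and foam_sheet above 12 N or contact force between dish and slide_box above 12 N or contact force between dish and objective_case above 12 N or contact force between dish and dropper_bottle above 12 N).
It fails at once if the dish is tipped by more than 20 degrees (angle between dish's own z axis and vertical above 0.35 rad).
It fails at once if the dish is dropped or flung (faster than 0.4 m/s with the fingers off it) (linear speed of dish above 0.4 m/s and contact force between the fingers and dish below 0.02 N).
It fails at once if the case or the bottle is knocked over or shifted by more than 25 mm (angle between any of objective_case, dropper_bottle's own z axis and vertical above 0.4 rad or distance of any of objective_case, dropper_bottle from where it was at the start of the episode above 0.025 m).
It also fails if it takes over 72 s, if anything falls off the work surface, if the arm or the gripper's body presses on something with over 40 N, if the wrist force passes 120 N, or if a joint passes its speed limit or range.

## Robot

A 7-joint arm with a two-finger parallel gripper is mounted at the origin on a cart in front of the work surface, level with it; the furniture and walls round the work are solid. World frame = base frame: x ahead of the robot, y to its left, z up, the work surface at z = 0. Lengths are in m, angles in degrees, forces in N, time in s.
With the tool pointing down it reaches from about 0.425 to 0.875 m from the base axis. Payload 4.7 kg.
Tool frame: the origin (TCP) lies at the very end of the fingers, on their centre line; the grasp point (between the pads) lies 19 mm behind it; z points along the fingers, y is the line along which they close (so a half turn about z gives the same grasp; the last joint's range is limited). The gripper opens to 87 mm and grips with 3 to 60 N. Pads are 19 mm wide; open, the fingers measure 117 mm over their backs; the gripper's body (75 mm by 190 mm) begins 51 mm behind the grasp point.
Start: joints at [75.464, 18.392, -4.016, 83.108, 1.295, 78.541, -3.26], TCP at [0.172, -0.627, 0.223] pointing down, gripper open.
Joint ranges: [-163.93, 163.93], [-17.29, 119.83], [-79.2, 71.16], [3.27, 140.29], [-89.18, 269.18], [5.43, 117.66], [-154.24, 154.24]. Speed limits (degrees/s): [147.25, 147.25, 180, 180, 180, 180, 180].

## Interface

Orientations are given as [roll, pitch, yaw] about the fixed x, y, z axes, in that order (R = Rz(yaw) Ry(pitch) Rx(roll)).
In Python, from cell import get_obs, read_camera, sign_off, silhouettes gives the robot as it stands.
- The arm moves only by the tool play_rows, never from a script. Its argument "steps" is a list that holds one entry, the list of rows, each a list of 7 numbers: the shift along the tool's x, y, z in m, then the turn, a rotation vector about the tool's x, y, z in rad, then the finger opening in m, from 0 to 0.087. A call has 1 to 12 rows; each row shifts and turns the commanded pose from where the row before left it, along the tool's axes as they then stand; what a row does not reach is not made up. A row lasts 1/10 s, in which the tool goes at most 50 mm and 8.59 degrees, less where a joint would pass 70% of its speed; a pose out of reach is approached as far as the arm can. A call is refused whole if a number of a shift passes 0.05 or a number of a turn 0.15, either way. A call with a gripper value outside its range is refused whole. The fingers move at their own pace and stop on an object; "force" is the grip in N (left out, the last holds). Time passes only in rows, so rows that do not move let the fingers close. It gives the time, the measured TCP pose, the force, the opening and the grip force at its end, in the units of the state.
- get_obs(): the state, without advancing time (a new reading comes with each control period).
- read_camera(name): name is "scene" or "top" or "wrist"; returns a dict with "frame" (400x640x3 uint8, red, green, blue), "intrinsics" (3x3 intrinsics, pixels), "k1" (the pictures are not rectified: a ray, as slopes to the right and down, at radius r is drawn at 1 + k1 r^2 times it, then the intrinsics apply), "view" (4x4, takes a point from world to camera coordinates). Camera axes: x right, y up, looking along -z (the intrinsics and any distortion apply to the point x, -y, -z); pixel columns grow to the right and rows downward; lengths in m; the calibration is good to about 2 mm. A picture is of the moment at which its call begins. There is no depth.
- sign_off(): hands the job in; it is judged then, once.
Trained networks look in the newest picture that a camera, given by its name, has taken for a name from the list of things; names that differ only in an ending like _2 or _b are one class to them, and where a whole thing is asked for, a point or a joint stands for the part that bears it (a point fixed in the world has none). Each returns a list of dicts, best first, with "p" (0 to 1); they miss things now and then, are a little off and sometimes report something else, mostly with a low value. They report only what shows in the picture. A call takes as long as a camera call. They do not tell look-alikes from the thing itself.
- silhouettes(camera, name): "pixels" (400x640 bool, what is visible of it) and "extent" ([left, top, right, bottom] in pixels, round what is visible of it).
The state is a dict: "time_s": time; "qpos": joint angles; "joint_velocities": joint speeds; "effort": joint torques, N m; "tool_pos": TCP position; "tool_rot": TCP orientation; "force": force on the tool from outside, world axes, zero at the start; "wrist_torque": the same for the moment, N m; "grip_width": finger opening in m; "grasp_force": force on a finger pad.
Only numpy, scipy, OpenCV 4.12 (cv2) and the standard library are available. Lean on these libraries where they do the work, as an engineer would, in place of code of your own. Each camera call takes 0.05 s, during which the arm holds its last target. There are 200 camera calls.

## Working session

There is one attempt and no reset: what is moved stays moved. The work goes in short steps, Python scripts to look and compute and a tool call to move; the robot and the scene stay as the last step left them, time stands still between calls to the robot, and variables do not carry over. Pictures are saved under pics/ and viewed, at most 10 in all, crops included, and the job is handed in when it is done.

Besides the shell and the picture viewer there is one more tool, called as name(argument=value, ...), one argument or row to a line, values as JSON. play_rows: Moves the arm, as the interface text tells. Its arguments: {"type":"object","properties":{"steps":{"type":"array","items":{"type":"array","items":{"type":"array","items":{"type":"number"}}}},"force":{"type":"number"}},"required":["steps"]}

```bash
mkdir -p pics; ls; cat > h.py <<'E'
import numpy as np, cv2
from cell import get_obs, read_camera, sign_off, silhouettes
def save(cam,fn):
    c=read_camera(cam); cv2.imwrite('pics/'+fn,c['frame'][:,:,::-1]); return c
def proj(c,P):
    P=np.atleast_2d(P); V=np.array(c['view']); q=P@V[:3,:3].T+V[:3,3]
    s=np.c_[q[:,0],-q[:,1]]/(-q[:,2:]); r2=(s**2).sum(1,keepdims=True); s=s*(1+c['k1']*r2)
    K=np.array(c['intrinsics']); return s@K[:2,:2].T+K[:2,2]
def unproj(c,uv,z):
    uv=np.atleast_2d(np.array(uv,float)); K=np.array(c['intrinsics']); d=(uv-K[:2,2])/[K[0,0],K[1,1]]; s=d.copy()
    for _ in range(20): s=d/(1+c['k1']*(s**2).sum(1,keepdims=True))
    V=np.array(c['view']); R=V[:3,:3]; o=-R.T@V[:3,3]
    w=np.c_[s[:,0],-s[:,1],-np.ones(len(s))]@R
    return o+w*((z-o[2])/w[:,2:])
E
python3 - <<'E'
from h import *
o=get_obs(); print(o)
for cam in ['top','scene']:
    c=save(cam,cam+'0.png'); print(cam,np.round(c['view'],3).tolist(),c['intrinsics'],c['k1'])
    for n in ['dish','wire_shelf','pull_hook','objective_case','dropper_bottle','dish_stand','foam_sheet','slide_box']:
        for d in silhouettes(cam,n):
            ys,xs=np.nonzero(d['pixels']); print(n,round(d['p'],2),d['extent'],len(xs),xs.mean().round(1),ys.mean().round(1),unproj(c,[xs.mean(),ys.mean()],0).round(3)[0,:2])
E
```

```text
pics
{'time_s': 0.0, 'qpos': array([75.46569162, 18.4400433 , -4.01582481, 83.17338882,  1.29641155,
       78.54049169, -3.26288045]), 'joint_velocities': array([ 0.03728532,  0.15534346, -0.02107293, -0.01985371, -0.00821592,
       -0.1007246 , -0.0539525 ]), 'effort': array([-4.25016433e-04, -4.91282451e+01, -4.04550070e-01, -3.12525773e+01,
       -6.40596240e-02,  4.38896427e-02,  1.75153496e-04]), 'tool_pos': array([ 0.17178167, -0.62632976,  0.22146367]), 'tool_rot': array([-1.79891397e+02,  6.94673511e-03,  1.53417108e+01]), 'force': array([-0.05452239,  0.22920232, -0.74913453]), 'wrist_torque': array([ 0.05320917, -0.04487976, -0.01286967]), 'grasp_force': 0.0, 'grip_width': 0.0874252179996253}
top [[-0.002, -1.0, 0.001, -0.176], [0.983, -0.002, 0.182, -0.492], [-0.182, 0.002, 0.983, -1.41], [0.0, 0.0, 0.0, 1.0]] [[504.97492876   0.         314.17410934]
 [  0.         504.97492876 190.92733642]
 [  0.           0.           1.        ]] -0.11612741230763139
dish 0.48 [217.8, 125.1, 234.4, 147.1] 270 223.2 135.9 [0.671 0.099]
wire_shelf 0.7 [191.0, 84.9, 275.1, 174.5] 721 
[... 454 characters left out ...]
8], [0.394, -0.498, 0.772, -0.336], [-0.455, 0.624, 0.635, -0.945], [0.0, 0.0, 0.0, 1.0]] [[477.86506171   0.         326.37986603]
 [  0.         477.86506171 196.70249867]
 [  0.           0.           1.        ]] 0.042126210909780255
dish 0.74 [187.1, 233.7, 214.2, 251.6] 329 202.0 244.8 [0.674 0.098]
wire_shelf 0.93 [181.4, 179.3, 258.8, 254.4] 938 224.3 212.6 [ 0.719 -0.02 ]
objective_case 0.7 [212.7, 191.0, 232.5, 219.5] 423 222.3 204.2 [ 0.749 -0.041]
dropper_bottle 0.89 [229.7, 229.7, 246.1, 253.5] 290 238.9 240.3 [0.614 0.031]
dropper_bottle 0.71 [412.1, 208.4, 430.4, 238.3] 344 422.2 222.2 [ 0.281 -0.317]
dish_stand 0.95 [363.7, 150.9, 387.3, 167.7] 416 375.9 159.7 [ 0.533 -0.485]
```

```bash
python3 - <<'E'
import cv2
a=cv2.imread('pics/top0.png')[70:290,170:450]; cv2.imwrite('pics/t0c.png',cv2.resize(a,None,fx=2.8,fy=2.7,interpolation=cv2.INTER_CUBIC))
a=cv2.imread('pics/scene0.png')[130:290,150:470]; cv2.imwrite('pics/s0c.png',cv2.resize(a,None,fx=2.5,fy=2.5,interpolation=cv2.INTER_CUBIC))
E
```

```text
(no output)
```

View pics/t0c.png

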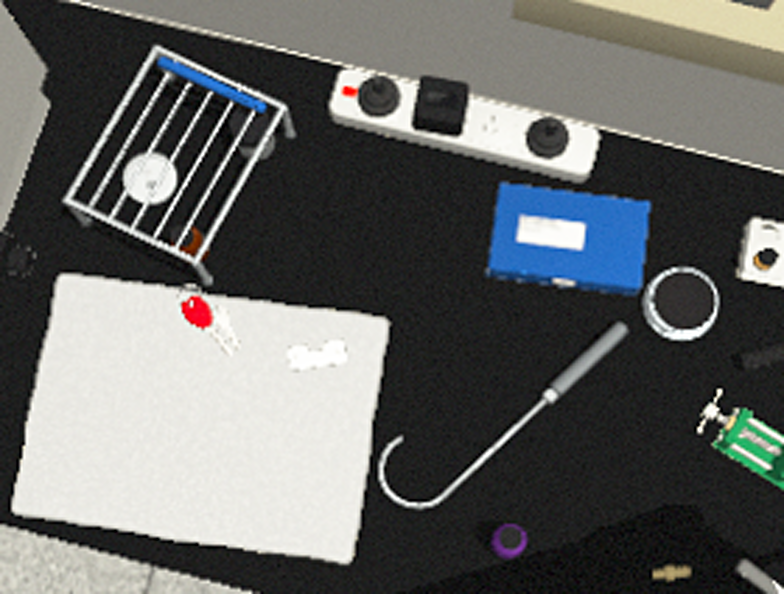

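View pics/s0c.png

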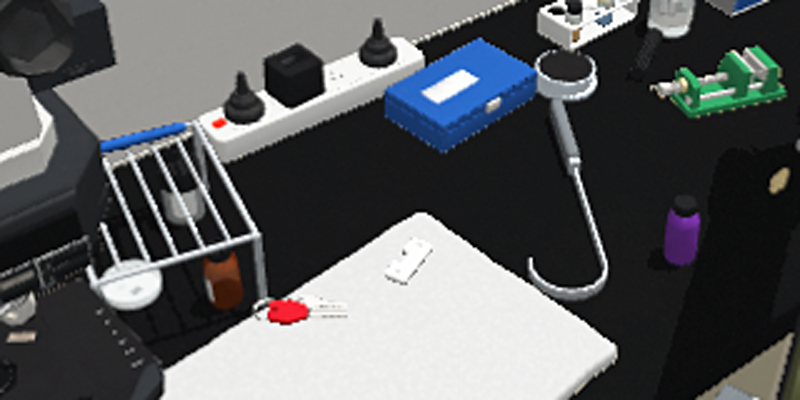

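The top crop shows the shelf at upper left (deck corners 157,47 / 287,105 / 205,262 / 68,200). The dish is under it at 150,178, with the case behind-right and the brown bottle front-right. The hook lies with its handle end at 625,325 and the J at about 420,470, and the stand is at 682,302. The scene crop agrees, and the purple bottle is only a look-alike. Next I fit the poses.

```bash
cat > fit.py <<'E'
from h import *
from scipy.optimize import least_squares
from scipy.ndimage import distance_transform_edt as edt
def rot(t): return np.array([[np.cos(t),-np.sin(t)],[np.sin(t),np.cos(t)]])
def hookpts(z=0.012,n=60):
    a=np.radians(np.linspace(90,-106,n)); return np.r_[np.c_[np.linspace(.06,.21,50),np.zeros(50),np.full(50,z)],np.c_[.21+.038*np.cos(a),-.038+.038*np.sin(a),np.full(n,z)],np.c_[np.linspace(-.055,.05,40),np.zeros(40),np.full(40,.024)]]
def place(p,P): return np.c_[P[:,:2]@rot(p[2]).T+p[:2],P[:,2]]
def samp(D,uv): return cv2.remap(D.astype(np.float32),uv[:,0].astype(np.float32)[None],uv[:,1].astype(np.float32)[None],cv2.INTER_LINEAR,borderValue=50)[0]
def cyl(xy,r,h,n=48):
    a=np.linspace(0,2*np.pi,n,endpoint=False); c=np.c_[xy[0]+r*np.cos(a),xy[1]+r*np.sin(a)]
    return np.r_[np.c_[c,np.zeros(n)],np.c_[c,np.full(n,h)]]
E
cat > m.py <<'E'
from fit import *
C={k:read_camera(k) for k in('top','scene')}
T=C['top']; S=lambda x,y:(x/2.8+170-.3,y/2.7+70-.3)
# shelf corners, top picture
cor=np.array([S(157,47),S(287,105),S(205,262),S(68,200)]); W=unproj(T,cor,.093)
M=np.array([[.095,.075],[.095,-.075],[-.095,-.075],[-.095,.075]])
f=least_squares(lambda p:(M@rot(p[2]).T+p[:2]-W[:,:2]).ravel()*1000,[.7,.07,-.4]); sh=f.x; print('shelf',sh.round(4),np.degrees(sh[2]),f.fun.round(1))
# hook: bright/grey strip on dark in both pictures
res=[]
g=cv2.cvtColor(T['frame'],cv2.COLOR_RGB2GRAY)
m=np.zeros_like(g,bool); m[186:262,303:397]=g[186:262,303:397]>75
foam=cv2.morphologyEx((g>150).astype(np.uint8),cv2.MORPH_OPEN,np.ones((7,7))); m&=~cv2.dilate(foam,np.ones((3,3))).astype(bool)
D=edt(~m); d=[x for x in silhouettes('top','pull_hook')][0]['pixels']; D2=edt(~d)
print('mask',m.sum(),d.sum())
best=None
for y in np.radians(range(100,180,10)):
  def r(p): return np.minimum(samp(D,proj(T,place(p,hookpts()))),8)
  f=least_squares(r,[.46,-.40,y],loss='soft_l1')
  if best is None or f.cost<best.cost: best=f
hk=best.x; print('hook',hk.round(4),np.degrees(hk[2]),best.cost, 'res',best.fun.mean())
# cylinders: compare the hull of the projected model with mask extents in both pictures
def ext(c,P): q=proj(c,P); return np.r_[q.min(0),q.max(0)]
def fitc(n,r,h,g,cams=('top','scene'),zoff=0):
  E=[]
  for k in cams:
    L=[d for d in silhouettes(k,n) if np.linalg.norm(unproj(C[k],[[(d['extent'][0]+d['extent'][2])/2,(d['extent'][1]+d['extent'][3])/2]],h/2)[0,:2]-g)<.12]
    if L: E.append((k,np.array(L[0]['extent'])))
  def res(p):
    P=cyl(p,r,h); P[:,2]+=zoff
    return np.concatenate([ext(C[k],P)-e for k,e in E])
  f=least_squares(res,g,loss='soft_l1'); print(n,f.x.round(4),res(f.x).round(1), 'in shelf',(rot(sh[2]).T@(f.x-sh[:2])).round(4)); return f.x
dish=fitc('dish',.029,.015,[.67,.1]); fitc('objective_case',.022,.068,[.73,0]); fitc('dropper_bottle',.0165,.074,[.6,.04]); fitc('dish_stand',.037,.025,[.527,-.475])
fc=unproj(T,[S(388,318),S(62,273),S(352,562)],.018); print('foam',fc.round(3)[:,:2], (fc[:,:2]-sh[:2])@rot(sh[2]))
sb=unproj(T,[S(500,184),S(650,202),S(640,292),S(488,277)],.041); print('box',sb.round(3)[:,:2])
# overlay
im=T['frame'][:,:,::-1].copy(); im=cv2.resize(im,None,fx=4,fy=4)
def dr(P,col):
  for u in proj(T,P): cv2.circle(im,tuple((4*u+1.5).round().astype(int).tolist()),1,col,-1)
dr(place(hk,hookpts()),(0,0,255)); dr(cyl(dish,.029,.015),(0,255,0)); dr(np.c_[M@rot(sh[2]).T+sh[:2],np.full(4,.093)],(255,0,255))
cv2.imwrite('pics/ov.png',cv2.resize(im[300:1080,720:1760],(800,600),interpolation=cv2.INTER_AREA))
np.savez('e.npz',sh=sh,hk=hk,dish=dish)
E
python3 m.py
```

```text
shelf [ 0.6724  0.053  -0.45  ] -25.78122325982789 [-1.3 -0.9  0.7  1.1  1.7  3.6 -1.1 -3.7]
mask 463 190
hook [ 0.4598 -0.3686  2.3325] 133.64287657183468 1.1920928955078125e-05 res 3.2552085e-05
dish [0.6695 0.0956] [-0.5 -0.6 -0.9 -1.3  2.  -1.5  0.4  2.8] in shelf [-0.0211  0.0371]
objective_case [ 0.7098 -0.0164] [-0.8 -1.9  0.9  2.1  1.6 -2.8 -1.9  2.6] in shelf [ 0.0638 -0.0462]
dropper_bottle [0.589  0.0485] [-2.1 -2.3  1.4  2.1  0.3 -5.3 -0.2  1.8] in shelf [-0.0732 -0.0403]
dish_stand [ 0.5251 -0.47  ] [ 0.8 -1.4 -2.3  3.4 -1.4 -0.9  2.1 -0. ] in shelf [ 0.0948 -0.5351]
foam [[ 0.507 -0.16 ]
 [ 0.558  0.187]
 [ 0.244 -0.123]] [[-0.05615587 -0.26392469]
 [-0.16080955  0.07088765]
 [-0.30879116 -0.34501021]]
box [[ 0.652 -0.279]
 [ 0.631 -0.437]
 [ 0.531 -0.423]
 [ 0.547 -0.264]]
```

View pics/ov.png

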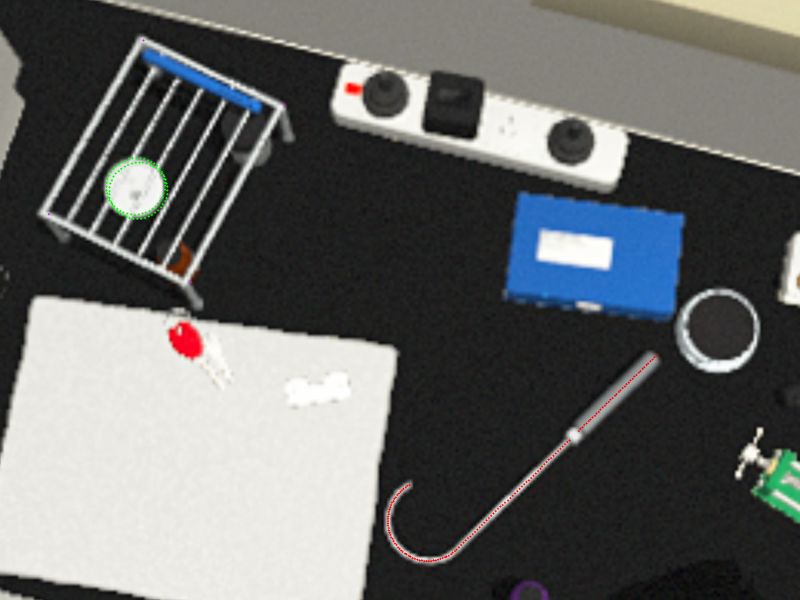

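The overlay fits well: the hook and dish outlines lie on the picture. Plan:
- Grip the handle.
- Carry the hook in high, headed 10° off the shelf axis so it passes between the bottle and case.
- Lower the J over the dish.
- Pull out, bending the path away from the box.

First I turn the tool.

play_rows(
  steps=[
    [[0,0,0,0,0,-0.147,0.087],[0,0,0,0,0,-0.147,0.087],[0,0,0,0,0,-0.147,0.087],[0,0,0,0,0,-0.147,0.087],[0,0,0,0,0,-0.147,0.087],[0,0,0,0,0,-0.147,0.087],[0,0,0,0,0,-0.147,0.087],[0,0,0,0,0,-0.147,0.087],[0,0,0,0,0,-0.147,0.087],[0,0,0,0,0,-0.147,0.087],[0,0,0,0,0,-0.147,0.087],[0,0,0,0,0,-0.147,0.087]],
  ],
  force=30,
)

```text
time_s: 2.65
tool_pos: [0.1719, -0.6269, 0.2226]
tool_rot: [-180.0, 0.0, 116.8]
force: [0.5, 0.1, -0.4]
grip_width: 0.0868
grasp_force: 0.0
```

```bash
cat > go.py <<'E'
from h import *
import sys
# python3 go.py x y z yaw : tool-frame delta to target (shift applied AFTER the turn; and before it)
o=get_obs(); x,y,z,yaw=map(float,sys.argv[1:5]); p=o['tool_pos']; cy=o['tool_rot'][2]
dy=(yaw-cy+180)%360-180
for n,a in(('before turn',cy),('after turn',yaw)):
    t=np.radians(a); d=np.array([x,y,z])-p
    print(n,np.round([d[0]*np.cos(t)+d[1]*np.sin(t),d[0]*np.sin(t)-d[1]*np.cos(t),-d[2]],4),'turn z rad',round(-np.radians(dy),4))
print('t',round(o['time_s'],2),'pose',p.round(4),o['tool_rot'].round(2),'q7',o['qpos'].round(1),'F',o['force'].round(2),'w',round(o['grip_width'],4),round(o['grasp_force'],1))
E
python3 go.py .4598 -.3686 .10 133.64
```

```text
before turn [0.101  0.3733 0.1226] turn z rad -0.2947
after turn [-0.0117  0.3866  0.1226] turn z rad -0.2947
t 2.65 pose [ 0.1719 -0.6269  0.2226] [-1.8000e+02  1.0000e-02  1.1676e+02] q7 [ 85.8  19.3 -17.4  82.7   5.8  78.9  95. ] F [ 0.52  0.08 -0.39] w 0.0868 0.0
```

play_rows(
  steps=[
    [[0,0,0,0,0,-0.147,0.087],[0,0,0,0,0,-0.147,0.087],[-0.0013,0.043,0.0,0,0,0,0.087],[-0.0013,0.043,0.0,0,0,0,0.087],[-0.0013,0.043,0.01,0,0,0,0.087],[-0.0013,0.043,0.01,0,0,0,0.087],[-0.0013,0.043,0.01,0,0,0,0.087],[-0.0013,0.043,0.02,0,0,0,0.087],[-0.0013,0.043,0.02,0,0,0,0.087],[-0.0013,0.043,0.02,0,0,0,0.087],[-0.0013,0.043,0.02,0,0,0,0.087],[0,0,0.012,0,0,0,0.087]],
  ],
)

```text
time_s: 3.85
tool_pos: [0.4672, -0.3627, 0.0995]
tool_rot: [179.7, -0.1, 133.9]
force: [0.3, 0.3, 0.3]
grip_width: 0.0871
grasp_force: 0.0
```

```bash
python3 go.py .4598 -.3686 .003 133.64; python3 - <<'E'
from fit import *
e=np.load('e.npz'); c=save('wrist','w0.png'); im=c['frame'][:,:,::-1].copy()
for u in proj(c,place(e['hk'],hookpts())): cv2.circle(im,tuple(u.round().astype(int).tolist()),1,(0,0,255),-1)
for z in (0,.024):
  P=np.array([[-.055,-.008,z],[.05,-.008,z],[.05,.008,z],[-.055,.008,z]]); print(proj(c,place(e['hk'],P)).round(0).tolist())
cv2.imwrite('pics/w0o.png',im)
E
```

```text
before turn [ 0.0009 -0.0094  0.0965] turn z rad 0.004
after turn [ 0.0008 -0.0094  0.0965] turn z rad 0.004
t 3.85 pose [ 0.4672 -0.3627  0.0995] [ 1.7972e+02 -7.0000e-02  1.3387e+02] q7 [ 61.8  19.4 -31.4  99.2  10.7  64.5  71.1] F [0.31 0.35 0.3 ] w 0.0871 0.0
[[318.0, 266.0], [319.0, 139.0], [297.0, 138.0], [299.0, 266.0]]
[[318.0, 281.0], [319.0, 142.0], [295.0, 142.0], [297.0, 280.0]]
```

View pics/w0o.png

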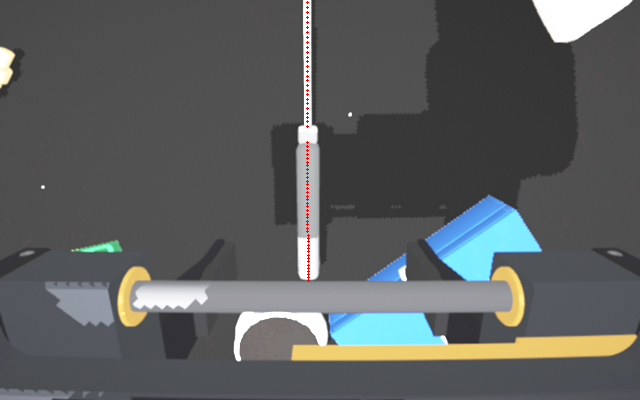

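The wrist view shows the handle at column 308, rows 127–280, with the model line lying on it. I descend and grip.

play_rows(
  steps=[
    [[0.0008,-0.0094,0.02,0,0,0,0.05],[0,0,0.02,0,0,0,0.05],[0,0,0.02,0,0,0,0.05],[0,0,0.02,0,0,0,0.05],[0,0,0.01,0,0,0,0.05],[0,0,0.0055,0,0,0,0.05],[0,0,0,0,0,0,0.05],[0,0,0,0,0,0,0.0],[0,0,0,0,0,0,0.0],[0,0,0,0,0,0,0.0],[0,0,0,0,0,0,0.0],[0,0,0,0,0,0,0.0]],
  ],
  force=50,
)

```text
time_s: 5.1
tool_pos: [0.4551, -0.3759, 0.0055]
tool_rot: [180.0, 0.1, 133.3]
force: [0.7, 0.4, 0.5]
grip_width: 0.018
grasp_force: 0.5
```

```bash
python3 go.py .4598 -.3686 .063 133.64
```

```text
before turn [ 0.0021  0.0085 -0.0575] turn z rad -0.0063
after turn [ 0.002   0.0085 -0.0575] turn z rad -0.0063
t 5.1 pose [ 0.4551 -0.3759  0.0055] [1.7997e+02 5.0000e-02 1.3328e+02] q7 [ 61.2  25.5 -29.  103.5  14.8  54.8  69.2] F [0.7  0.4  0.53] w 0.018 0.5
```

play_rows(
  steps=[
    [[0,0,0,0,0,0,0.0],[0,0,0,0,0,0,0.0],[0,0,0,0,0,0,0.0]],
  ],
  force=50,
)

```text
time_s: 5.4
tool_pos: [0.4549, -0.3761, 0.0055]
tool_rot: [180.0, 0.0, 133.3]
force: [1.3, 1.3, 3.9]
grip_width: 0.0156
grasp_force: 49.8
```

play_rows(
  steps=[
    [[0,0,-0.02,0,0,0,0.0],[0,0,-0.02,0,0,0,0.0],[0,0,-0.02,0,0,0,0.0],[0,0,0,0,0,0,0.0],[0,0,0,0,0,0,0.0]],
  ],
)

```text
time_s: 5.9
tool_pos: [0.4538, -0.3762, 0.0643]
tool_rot: [-180.0, -0.0, 133.2]
force: [-0.2, 0.5, -1.7]
grip_width: 0.0156
grasp_force: 49.8
```

```bash
cat > hook.py <<'E'
# relative pose of the held hook in the gripper, from the top picture
from fit import *
import sys
o=get_obs(); z0=float(sys.argv[1]); p=o['tool_pos']; yaw=np.radians(o['tool_rot'][2])
T=read_camera('top'); d=silhouettes('top','pull_hook')
g=cv2.cvtColor(T['frame'],cv2.COLOR_RGB2GRAY)
H=hookpts()[50:110]; H=np.r_[hookpts()[:110]]; H[:,2]+=z0
guess=[p[0],p[1],yaw]
u=proj(T,place(guess,H)); lo=u.min(0).astype(int)-15; hi=u.max(0).astype(int)+15
m=np.zeros_like(g,bool); m[lo[1]:hi[1],lo[0]:hi[0]]=g[lo[1]:hi[1],lo[0]:hi[0]]>90
n,lab,st,_=cv2.connectedComponentsWithStats(m.astype(np.uint8)); 
foam=cv2.morphologyEx((g>150).astype(np.uint8),cv2.MORPH_OPEN,np.ones((7,7))); m&=~cv2.dilate(foam,np.ones((5,5))).astype(bool)
D=edt(~m)
b=None
for dx in(-.012,0,.012):
 for dy in(-.012,0,.012):
  for da in(-.06,0,.06):
   f=least_squares(lambda q:np.minimum(samp(D,proj(T,place(q,H))),6),np.array(guess)+[dx,dy,da],loss='soft_l1')
   if b is None or f.cost<b.cost:b=f
q=b.x; rel=rot(yaw).T@(q[:2]-p[:2]); print('hook',q.round(4),'cost',b.cost,'rel tool-x/left',rel.round(4),'dyaw deg',np.degrees(q[2]-yaw).round(2))
im=cv2.resize(T['frame'][:,:,::-1].copy(),None,fx=5,fy=5)
for v in proj(T,place(q,H)): cv2.circle(im,tuple((5*v+2).round().astype(int).tolist()),1,(0,0,255),-1)
a=im[5*max(lo[1]-25,0):5*(hi[1]+25),5*max(lo[0]-25,0):5*(hi[0]+25)]; s=min(800/a.shape[1],600/a.shape[0]); cv2.imwrite('pics/'+sys.argv[2],cv2.resize(a,None,fx=s,fy=s))
E
python3 go.py .4598 -.3686 .063 133.64; python3 hook.py .060 hk1.png
```

```text
before turn [0.0014 0.0096 0.0013] turn z rad -0.0072
after turn [0.0014 0.0096 0.0013] turn z rad -0.0072
t 5.9 pose [ 0.4538 -0.3762  0.0643] [-1.7996e+02 -3.0000e-02  1.3323e+02] q7 [ 62.5  21.2 -30.3 101.2  12.1  60.8  71.1] F [-0.16  0.51 -1.72] w 0.0156 49.8
hook [ 0.4521 -0.3734  2.3194] cost 15.830589532852173 rel tool-x/left [ 0.0032 -0.0006] dyaw deg -0.33
```

View pics/hk1.png

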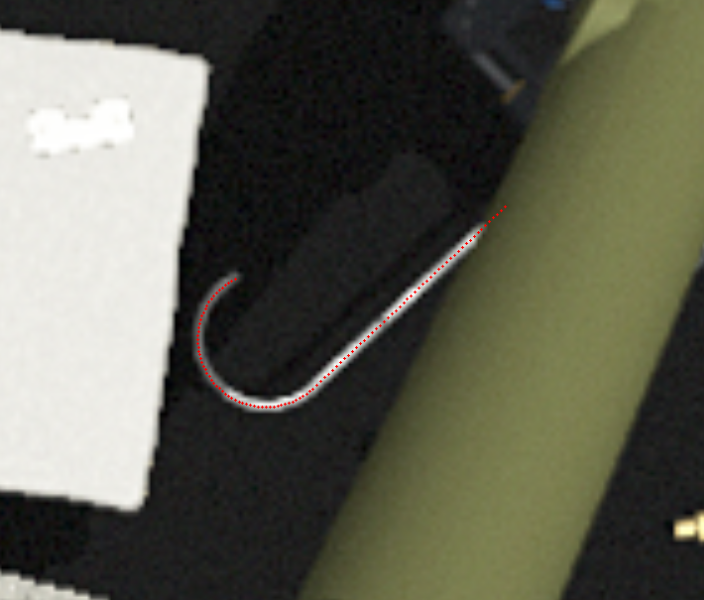

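The held hook's model lies on the picture, with the J at 200–300, 270–405. The hook origin is 2.5 mm ahead of the TCP and aligned. I turn to the entry heading and move to the standoff.

play_rows(
  steps=[
    [[0,0,0,0,0,0.08,0.0],[0,0,0,0,0,0.14,0.0],[0,0,0,0,0,0.14,0.0],[0,0,0,0,0,0.14,0.0],[0,0,0,0,0,0.14,0.0],[0,0,0,0,0,0.14,0.0],[0,0,0,0,0,0.14,0.0],[0,0,0,0,0,0.107,0.0],[0.02,0.014,0.004,0,0,0,0.0],[0.02,0.014,0.004,0,0,0,0.0],[0.02,0.014,0.003,0,0,0,0.0],[0,0,0,0,0,0,0.0]],
  ],
)

```text
time_s: 7.2
tool_pos: [0.5132, -0.3246, 0.0521]
tool_rot: [-179.9, -0.2, 74.8]
force: [0.9, 0.1, -0.9]
grip_width: 0.0155
grasp_force: 49.8
```

play_rows(
  steps=[
    [[0,0,0,0,0,0,0.0],[0,0,0,0,0,0,0.0]],
  ],
)

```text
time_s: 7.4
tool_pos: [0.5095, -0.3304, 0.0531]
tool_rot: [-179.9, 0.0, 74.3]
force: [-0.1, 0.3, -1.5]
grip_width: 0.0156
grasp_force: 49.8
```

```bash
python3 go.py .5751 -.0985 .0535 74.4; python3 hook.py .048 hk2.png
```

```text
before turn [ 0.241   0.0005 -0.0004] turn z rad -0.001
after turn [ 0.241   0.0008 -0.0004] turn z rad -0.001
t 7.4 pose [ 0.5095 -0.3304  0.0531] [-1.7988e+02  3.0000e-02  7.4340e+01] q7 [ 48.6  22.7 -22.1  99.3   9.7  60.    7.5] F [-0.05  0.27 -1.49] w 0.0156 49.8
hook [ 0.51   -0.3286  1.2894] cost 0.00529325008392334 rel tool-x/left [0.0019 0.    ] dyaw deg -0.46
```

play_rows(
  steps=[
    [[0.02,0,0,0,0,-0.005,0.0],[0.03,0,0,0,0,0,0.0],[0.035,0,0,0,0,0,0.0],[0.035,0,0,0,0,0,0.0],[0.035,0,0,0,0,0,0.0],[0.035,0,0,0,0,0,0.0],[0.03,0,0,0,0,0,0.0],[0.021,0,0,0,0,0,0.0],[0,0,0,0,0,0,0.0],[0,0,0,0,0,0,0.0],[0,0,0,0,0,0,0.0]],
  ],
)

```text
time_s: 8.6
tool_pos: [0.5742, -0.0986, 0.0539]
tool_rot: [-180.0, 0.1, 74.6]
force: [0.1, 0.2, -0.6]
grip_width: 0.0158
grasp_force: 49.8
```

```bash
python3 go.py .5753 -.0980 .0535 74.6; python3 - <<'E'
from fit import *
o=get_obs(); y=np.radians(o['tool_rot'][2]-.4); p=o['tool_pos']; hk=[*(p[:2]+.002*np.array([np.cos(y),np.sin(y)])),y]
e=np.load('e.npz'); print('mouth',place(hk,np.array([[.21,-.038,0]])),e['dish'])
w=read_camera('wrist'); V=np.array(w['view']); print('camera',-V[:3,:3].T@V[:3,3],p)
H=hookpts()[:110]; H[:,2]+=p[2]-.0055
out=[]
for k,(a,b,c2,d) in {'top':(80,185,180,290),'scene':(170,275,160,270)}.items():
  c=read_camera(k); im=cv2.resize(c['frame'][:,:,::-1].copy(),None,fx=6,fy=6,interpolation=cv2.INTER_CUBIC)
  for P,col in((place(hk,H),(0,0,255)),(cyl(e['dish'],.029,.015),(0,255,0))):
    for v in proj(c,P): cv2.circle(im,tuple((6*v+2.5).round().astype(int).tolist()),1,col,-1)
  out.append(cv2.resize(im[a*6:b*6,c2*6:d*6],(400,382)))
cv2.imwrite('pics/in.png',np.hstack(out))
E
```

```text
before turn [0.0009 0.0009 0.0004] turn z rad 0.0
after turn [0.0009 0.0009 0.0004] turn z rad 0.0
t 8.6 pose [ 0.5742 -0.0986  0.0539] [-1.7999e+02  6.0000e-02  7.4600e+01] q7 [ 31.   20.8 -28.2 102.7  11.3  59.3 -16.9] F [ 0.09  0.22 -0.57] w 0.0158 49.8
mouth [[0.66844928 0.09506205 0.        ]] [0.66952764 0.09558783]
camera [ 0.5946298  -0.02480345  0.21637546] [ 0.57416212 -0.09858177  0.05394481]
```

View pics/in.png

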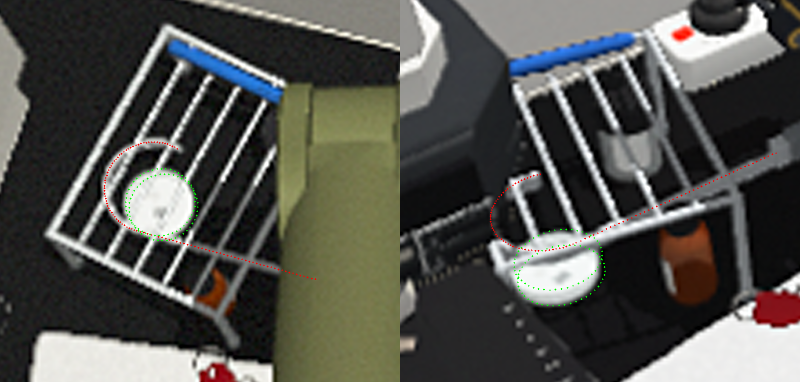

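The picture shows the J high around the dish (left half: J at 105–180, 140–235, dish centre 160,203). The model and the measurements agree, so I lower it over the dish.

play_rows(
  steps=[
    [[0.0009,0.0009,0.01,0,0,0,0.0],[0,0,0.012,0,0,0,0.0],[0,0,0.006,0,0,0,0.0],[0,0,0.003,0,0,0,0.0],[0,0,0.003,0,0,0,0.0],[0,0,0.002,0,0,0,0.0],[0,0,0,0,0,0,0.0]],
  ],
)

```text
time_s: 9.45
tool_pos: [0.5758, -0.0964, 0.0179]
tool_rot: [-180.0, 0.0, 74.7]
force: [-0.2, 0.2, -1.2]
grip_width: 0.0157
grasp_force: 49.8
```

play_rows(
  steps=[
    [[0,0,0.002,0,0,0,0.0],[0,0,0.003,0,0,0,0.0],[0,0,0.003,0,0,0,0.0],[0,0,0.002,0,0,0,0.0],[0,0,0,0,0,0,0.0],[0,0,0,0,0,0,0.0]],
  ],
)

```text
time_s: 10.05
tool_pos: [0.5758, -0.0965, 0.008]
tool_rot: [-180.0, 0.0, 74.7]
force: [-0.8, -0.7, -1.4]
grip_width: 0.0157
grasp_force: 49.8
```

```bash
cat > look.py <<'E'
from fit import *
import sys
o=get_obs(); y=np.radians(o['tool_rot'][2]-.4); p=o['tool_pos']; hk=[*(p[:2]+.002*np.array([np.cos(y),np.sin(y)])),y]
e=np.load('e.npz'); sh=e['sh']; m=place(hk,np.array([[.21,-.038,0]]))[0,:2]; print('mouth',m.round(4),'in shelf',((m-sh[:2])@rot(sh[2])).round(4),'pose',p.round(4),o['tool_rot'].round(2),'t',round(o['time_s'],2),'F',o['force'].round(2))
H=hookpts()[:110]; H[:,2]+=p[2]-.0055
out=[]
for k in('top','scene'):
  c=read_camera(k); im=cv2.resize(c['frame'][:,:,::-1].copy(),None,fx=6,fy=6,interpolation=cv2.INTER_CUBIC)
  for v in proj(c,place(hk,H)): cv2.circle(im,tuple((6*v+2.5).round().astype(int).tolist()),1,(0,0,255),-1)
  u=proj(c,[[*m,0]])[0].astype(int); u=np.clip(u,[60,60],[580,340]); out.append(cv2.resize(im[(u[1]-57)*6:(u[1]+57)*6,(u[0]-60)*6:(u[0]+60)*6],(400,380)))
  for d in silhouettes(k,'dish')[:2]:
    a=d['extent']; print(k,round(d['p'],2),a,unproj(c,[[(a[0]+a[2])/2,(a[1]+a[3])/2]],.0075)[0,:2].round(4))
cv2.imwrite('pics/'+sys.argv[1],np.hstack(out))
E
python3 look.py low.png
```

```text
mouth [0.6697 0.0974] in shelf [-0.0217  0.0388] pose [ 0.5758 -0.0965  0.008 ] [-179.99    0.     74.7 ] t 10.05 F [-0.8  -0.74 -1.45]
top 0.48 [213.9, 126.9, 236.4, 146.7] [0.6662 0.092 ]
scene 0.68 [188.8, 234.3, 211.9, 250.7] [0.6766 0.0993]
```

play_rows(
  steps=[
    [[-0.001,0,0,0,0,0,0.0],[-0.002,0,0,0,0,0,0.0],[-0.002,0,0,0,0,0,0.0],[-0.002,0,0,0,0,0,0.0],[-0.002,0,0,0,0,0,0.0],[-0.003,0,0,0,0,0,0.0],[-0.004,0,0,0,0,0,0.0],[-0.005,0,0,0,0,0,0.0],[-0.006,0,0,0,0,0,0.0],[-0.005,0,0,0,0,0,0.0],[-0.003,0,0,0,0,0,0.0],[-0.001,0,0,0,0,0,0.0]],
  ],
)

```text
time_s: 11.45
tool_pos: [0.5661, -0.1319, 0.0081]
tool_rot: [180.0, 0.0, 74.7]
force: [-0.1, 0.5, -1.1]
grip_width: 0.0158
grasp_force: 49.8
```

```bash
python3 look.py pull1.png
```

```text
mouth [0.6602 0.0619] in shelf [-0.0148  0.0027] pose [ 0.5661 -0.1319  0.0081] [1.800e+02 2.000e-02 7.466e+01] t 11.45 F [-0.05  0.46 -1.14]
top 0.77 [226.0, 127.1, 245.5, 148.1] [0.6635 0.0596]
top 0.42 [195.0, 84.0, 272.4, 174.7] [0.6896 0.0667]
scene 0.51 [200.6, 227.2, 227.2, 246.3] [0.6656 0.065 ]
```

View pics/pull1.png

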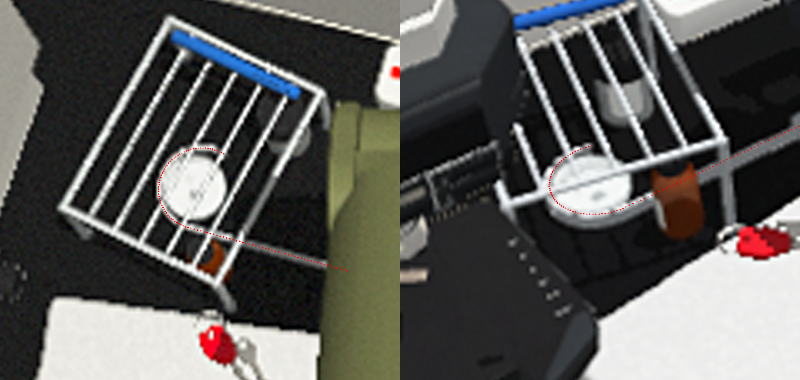

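The dish (left half at 195,190) travels inside the J, and the bottle and case haven't moved. I keep pulling.

play_rows(
  steps=[
    [[-0.002,0,0,0,0,0,0.0],[-0.003,0,0,0,0,0,0.0],[-0.005,0,0,0,0,0,0.0],[-0.007,0,0,0,0,0,0.0],[-0.008,0,0,0,0,0,0.0],[-0.008,0,0,0,0,0,0.0],[-0.008,0,0,0,0,0,0.0],[-0.008,0,0,0,0,0,0.0],[-0.008,0,0,0,0,0,0.0],[-0.007,0,0,0,0,0,0.0],[-0.005,0,0,0,0,0,0.0],[-0.003,0,0,0,0,0,0.0]],
  ],
)

```text
time_s: 12.85
tool_pos: [0.5471, -0.2013, 0.008]
tool_rot: [-180.0, 0.0, 74.7]
force: [0.2, -0.2, -0.7]
grip_width: 0.0154
grasp_force: 49.8
```

```bash
python3 look.py pull2.png; python3 - <<'E'
from fit import *
for k in('top','scene'):
  c=read_camera(k)
  for n in('objective_case','dropper_bottle'):
    for d in silhouettes(k,n): print(k,n,d['extent'])
E
```

```text
mouth [ 0.6411 -0.0076] in shelf [-0.0018 -0.0681] pose [ 0.5471 -0.2013  0.008 ] [-1.800e+02  1.000e-02  7.467e+01] t 12.85 F [ 0.15 -0.17 -0.65]
top 0.66 [246.5, 132.9, 267.8, 155.8] [ 0.6419 -0.0059]
scene 0.53 [225.7, 216.8, 247.8, 228.4] [ 0.6583 -0.0073]
top objective_case [251.7, 111.3, 269.4, 128.3]
top objective_case [229.9, 153.5, 243.2, 165.0]
top dropper_bottle [229.6, 154.1, 245.3, 167.2]
scene objective_case [214.5, 190.7, 234.4, 217.2]
scene dropper_bottle [412.6, 211.3, 429.5, 233.9]
scene dropper_bottle [182.0, 178.1, 258.4, 254.4]
scene dropper_bottle [231.8, 227.9, 246.7, 253.4]
```

play_rows(
  steps=[
    [[-0.003,0,0,0,0,0,0.0],[-0.006,0,0,0,0,0,0.0],[-0.008,0,0,0,0,0,0.0],[-0.008,-0.001,0,0,0,0,0.0],[-0.008,-0.003,0,0,0,0,0.0],[-0.008,-0.004,0,0,0,0,0.0],[-0.008,-0.004,0,0,0,0,0.0],[-0.008,-0.004,0,0,0,0,0.0],[-0.008,-0.004,0,0,0,0,0.0],[-0.008,-0.004,0,0,0,0,0.0],[-0.006,-0.003,0,0,0,0,0.0],[-0.004,-0.001,0,0,0,0,0.0]],
  ],
)

```text
time_s: 14.55
tool_pos: [0.4977, -0.274, 0.008]
tool_rot: [-180.0, 0.0, 74.7]
force: [-0.5, -1.0, -1.6]
grip_width: 0.0156
grasp_force: 49.8
```

play_rows(
  steps=[
    [[-0.002,0,0,0,0,0,0.0],[0,0,0,0,0,0,0.0],[0,0,0,0,0,0,0.0]],
  ],
)

```text
time_s: 14.85
tool_pos: [0.4981, -0.2749, 0.0081]
tool_rot: [180.0, -0.0, 74.7]
force: [0.5, -0.4, -0.7]
grip_width: 0.0152
grasp_force: 49.8
```

```bash
python3 look.py pull3.png
```

```text
mouth [ 0.592 -0.081] in shelf [-0.0141 -0.1557] pose [ 0.4981 -0.2749  0.0081] [ 1.7999e+02 -1.0000e-02  7.4730e+01] t 14.85 F [ 0.53 -0.42 -0.68]
top 0.68 [271.7, 149.3, 293.6, 170.3] [ 0.5937 -0.0834]
scene 0.6 [260.0, 209.9, 282.6, 225.5] [ 0.6007 -0.0767]
```

View pics/pull3.png

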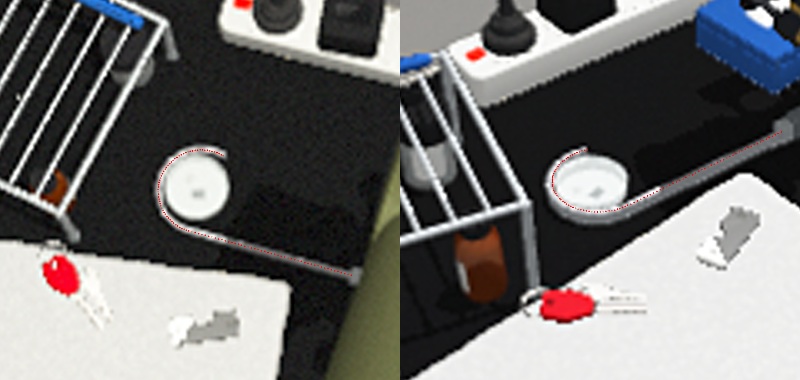

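The dish is out on open bench at about (0.594, -0.082), inside the J. I free it, lift the hook straight up, turn and carry it to the free bench.

play_rows(
  steps=[
    [[0.001,0,0,0,0,0,0.0],[0.002,0,0,0,0,0,0.0],[0,0,0,0,0,0,0.0],[0,0,-0.002,0,0,0,0.0],[0,0,-0.004,0,0,0,0.0],[0,0,-0.006,0,0,0,0.0],[0,0,-0.01,0,0,0,0.0],[0,0,-0.014,0,0,0,0.0],[0,0,-0.014,0,0,0,0.0],[0,0,-0.01,0,0,0,0.0],[0,0,0,0,0,-0.05,0.0],[0,0,0,0,0,-0.12,0.0]],
  ],
)

```text
time_s: 16.25
tool_pos: [0.4992, -0.2727, 0.0695]
tool_rot: [179.9, 0.1, 84.6]
force: [0.4, 0.0, -1.1]
grip_width: 0.0159
grasp_force: 49.8
```

play_rows(
  steps=[
    [[0,0,0,0,0,-0.14,0.0],[0,0,0,0,0,-0.14,0.0],[0,0,0,0,0,-0.14,0.0],[0,0,0,0,0,-0.14,0.0],[0,0,0,0,0,-0.14,0.0],[0,0,0,0,0,-0.14,0.0],[-0.01,-0.027,0,0,0,0,0.0],[-0.01,-0.028,0,0,0,0,0.0],[-0.01,-0.028,0,0,0,0,0.0],[-0.01,-0.028,0,0,0,0,0.0],[0,0,0,0,0,0,0.0],[0,0,0,0,0,0,0.0]],
  ],
)

```text
time_s: 17.45
tool_pos: [0.4436, -0.3777, 0.0686]
tool_rot: [180.0, 0.0, 132.4]
force: [0.6, 0.5, -1.5]
grip_width: 0.0155
grasp_force: 49.8
```

```bash
python3 go.py .445 -.38 .0058 133; python3 hook.py .060 hk3.png; python3 - <<'E'
from fit import *
c=read_camera('top')
for d in silhouettes('top','dish')[:1]:
    a=d['extent']; print(d['p'],a,unproj(c,[[(a[0]+a[2])/2,(a[1]+a[3])/2]],.0075)[0,:2].round(4))
E
```

```text
before turn [-0.0026 -0.0005  0.0628] turn z rad -0.0098
after turn [-0.0026 -0.0005  0.0628] turn z rad -0.0098
t 17.45 pose [ 0.4436 -0.3777  0.0686] [1.7999e+02 3.0000e-02 1.3244e+02] q7 [ 63.5  20.1 -30.3 102.1  11.4  60.9  71.5] F [ 0.57  0.48 -1.47] w 0.0155 49.8
hook [ 0.4387 -0.3772  2.2846] cost 22.233649492263794 rel tool-x/left [0.0038 0.0033] dyaw deg -1.54
0.59 [270.5, 150.1, 290.8, 169.3] [ 0.594  -0.0774]
```

play_rows(
  steps=[
    [[0,0,0.015,0,0,0,0.0],[0,0,0.02,0,0,0,0.0],[0,0,0.015,0,0,0,0.0],[0,0,0.008,0,0,0,0.0],[0,0,0.003,0,0,0,0.0],[0,0,0.002,0,0,0,0.0],[0,0,0,0,0,0,0.0],[0,0,0,0,0,0,0.0],[0,0,0,0,0,0,0.025],[0,0,0,0,0,0,0.05],[0,0,0,0,0,0,0.05],[0,0,0,0,0,0,0.05]],
  ],
)

```text
time_s: 18.85
tool_pos: [0.4441, -0.377, 0.0052]
tool_rot: [-180.0, 0.0, 132.6]
force: [-0.4, -0.1, 0.7]
grip_width: 0.0395
grasp_force: 0.0
```

play_rows(
  steps=[
    [[0,0,-0.02,0,0,0,0.05],[0,0,-0.03,0,0,0,0.05],[0,0,-0.04,0,0,0,0.05],[0,0,-0.03,0,0,0,0.08],[0,0,0,0,0,0,0.08]],
  ],
)

```text
time_s: 19.35
tool_pos: [0.4468, -0.3789, 0.1303]
tool_rot: [180.0, 0.5, 132.6]
force: [0.5, -1.0, 0.8]
grip_width: 0.0594
grasp_force: 0.0
```

```bash
python3 go.py .594 -.080 .12 80; python3 - <<'E'
from fit import *
c=save('top','t5.png'); s=read_camera('scene')
W={}
for k,cc in(('top',c),('scene',s)):
  for d in silhouettes(k,'dish')[:1]:
    a=np.array(d['extent']); W[k]=a; print(k,d['p'],a)
  for d in silhouettes(k,'dish_stand')[:1]: print('stand',k,d['p'],d['extent'])
def ext(c,P): q=proj(c,P); return np.r_[q.min(0),q.max(0)]
f=least_squares(lambda p:np.r_[ext(c,cyl(p,.029,.015))-W['top'],ext(s,cyl(p,.029,.015))-W['scene']],[.594,-.08]); print('dish',f.x.round(4),f.fun.round(1))
# white blob in the top picture
g=cv2.cvtColor(c['frame'],cv2.COLOR_RGB2GRAY); u=proj(c,[[*f.x,.01]])[0].astype(int); m=g[u[1]-16:u[1]+17,u[0]-16:u[0]+17]>100; n,l,st,ce=cv2.connectedComponentsWithStats(m.astype(np.uint8)); i=1+st[1:,4].argmax(); print('blob',st[i],unproj(c,[ce[i]+u-16],.0085)[0].round(4))
d=silhouettes('top','pull_hook'); print('hook',[(x['p'],x['extent']) for x in d][:1])
E
```

```text
before turn [0.1205 0.3106 0.0103] turn z rad 0.9176
after turn [0.3199 0.0931 0.0103] turn z rad 0.9176
t 19.35 pose [ 0.4468 -0.3789  0.1303] [179.98   0.53 132.57] q7 [ 64.4  16.4 -31.2  98.8   9.3  66.8  73.2] F [ 0.47 -1.01  0.82] w 0.0594 0.0
top 0.87 [272.5 148.5 293.4 169.6]
scene 0.71 [262.5 209.1 280.7 225.1]
stand scene 0.72 [363.6, 150.2, 387.8, 169.6]
dish [ 0.5994 -0.0816] [-0.3 -0.6 -1.5 -1.7 -0.8 -1.5  3.3  1.4]
blob [  5   8  20  20 317] [ 0.5974 -0.0763  0.0085]
hook []
```

play_rows(
  steps=[
    [[0,0,0,0,0,0.124,0.087],[0,0,0,0,0,0.124,0.087],[0,0,0,0,0,0.124,0.087],[0,0,0,0,0,0.124,0.087],[0,0,0,0,0,0.124,0.087],[0,0,0,0,0,0.123,0.087],[0.05,0.025,0,0,0,0,0.087],[0.05,0.025,0,0,0,0,0.087],[0.05,0.025,0,0,0,0,0.087],[0.05,0.025,0,0,0,0,0.087],[0.05,0.025,0,0,0,0,0.087],[0.045,0.022,0,0,0,0,0.087]],
  ],
)

```text
time_s: 20.9
tool_pos: [0.5779, -0.1066, 0.1243]
tool_rot: [-179.9, -0.0, 90.0]
force: [1.1, 0.1, 0.8]
grip_width: 0.0872
grasp_force: 0.0
```

play_rows(
  steps=[
    [[0,0,0,0,0,0,0.087],[0,0,0,0,0,0,0.087],[0,0,0,0,0,0,0.087]],
  ],
)

```text
time_s: 21.2
tool_pos: [0.577, -0.1098, 0.1242]
tool_rot: [-179.9, 0.0, 89.9]
force: [0.4, -0.8, 0.5]
grip_width: 0.087
grasp_force: 0.0
```

```bash
python3 go.py .5975 -.079 .10 90; python3 - <<'E'
from fit import *
c=read_camera('wrist'); p=(.5975,-.079)
d=silhouettes('wrist','dish'); print([(round(x['p'],2),x['extent']) for x in d][:2])
def ext(c,P): q=proj(c,P); return np.r_[q.min(0),q.max(0)]
if d:
  a=np.array(d[0]['extent']); f=least_squares(lambda p:ext(c,cyl(p,.029,.015))-a,p); p=f.x; print('wrist dish',p.round(4),f.fun.round(1))
im=c['frame'][:,:,::-1].copy()
for v in proj(c,cyl(p,.029,.015)): cv2.circle(im,tuple(v.round().astype(int).tolist()),1,(0,0,255),-1)
t=read_camera('top')['frame'][150:300,280:440,::-1]
cv2.imwrite('pics/w5.png',np.hstack([cv2.resize(im,(480,300)),cv2.resize(t,(320,300))]))
E
```

```text
before turn [0.0308 0.0205 0.0242] turn z rad -0.0014
after turn [0.0308 0.0205 0.0242] turn z rad -0.0014
t 21.2 pose [ 0.577  -0.1098  0.1242] [-1.7991e+02  4.0000e-02  8.9920e+01] q7 [ 37.3  18.  -34.5  98.3  11.   67.2  -0.3] F [ 0.44 -0.83  0.5 ] w 0.087 0.0
[(0.68, [307.8, 120.5, 388.3, 196.3])]
wrist dish [ 0.5985 -0.0767] [ 3.5  0.7 -3.5 -0.9]
```

View pics/w5.png

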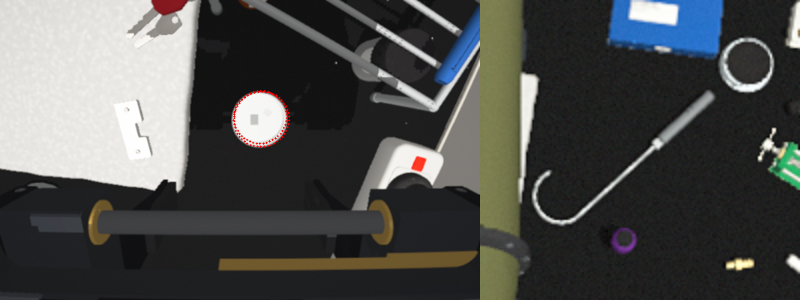

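The dish sits at (260,120) in the wrist view with the fitted circle on it, and the hook lies flat in the open. I move over the dish, keeping wide open, and go down.

play_rows(
  steps=[
    [[0.016,0.011,0.01,0,0,0,0.087],[0.0171,0.0105,0.02,0,0,0,0.087],[0,0,0.02,0,0,0,0.087],[0,0,0.015,0,0,0,0.087],[0,0,0.01,0,0,0,0.087],[0,0,0,0,0,0,0.087],[0,0,0,0,0,0,0.087]],
  ],
  force=5,
)

```text
time_s: 22.05
tool_pos: [0.5994, -0.076, 0.0504]
tool_rot: [180.0, 0.0, 89.9]
force: [0.6, 0.7, 0.3]
grip_width: 0.087
grasp_force: 0.0
```

```bash
python3 - <<'E'
from fit import *
c=read_camera('wrist'); p=(.5985,-.0767)
d=silhouettes('wrist','dish'); print([(round(x['p'],2),x['extent']) for x in d][:2])
def ext(c,P): q=proj(c,P); return np.r_[q.min(0),q.max(0)]
a=np.array(d[0]['extent']); f=least_squares(lambda p:ext(c,cyl(p,.029,.015))-a,p); print('wrist dish',f.x.round(4),f.fun.round(1))
E
python3 go.py .5985 -.0767 .003 90
```

```text
[(0.7, [271.6, 181.6, 364.5, 277.9])]
wrist dish [ 0.5979 -0.0769] [-1.   0.9  1.  -0.9]
before turn [-0.001  -0.0015  0.0481] turn z rad -0.0007
after turn [-0.001  -0.0015  0.0481] turn z rad -0.0007
t 22.15 pose [ 0.6    -0.0757  0.0511] [1.799e+02 3.000e-02 8.996e+01] q7 [ 32.4  24.6 -33.8  99.6  15.5  60.4  -6.8] F [-0.39  0.32  0.74] w 0.0868 0.0
```

play_rows(
  steps=[
    [[-0.001,-0.002,0.015,0,0,0,0.087],[0,0,0.015,0,0,0,0.087],[0,0,0.01,0,0,0,0.08],[0,0,0.005,0,0,0,0.074],[0,0,0.0025,0,0,0,0.07],[0,0,0,0,0,0,0.067],[0,0,0,0,0,0,0.065],[0,0,0,0,0,0,0.063],[0,0,0,0,0,0,0.062],[0,0,0,0,0,0,0.061],[0,0,0,0,0,0,0.06],[0,0,0,0,0,0,0.059]],
  ],
  force=5,
)

```text
time_s: 23.35
tool_pos: [0.5972, -0.0763, 0.0026]
tool_rot: [180.0, 0.0, 90.0]
force: [0.4, 1.4, 0.0]
grip_width: 0.0595
grasp_force: 0.0
```

play_rows(
  steps=[
    [[0,0,0,0,0,0,0.058],[0,0,0,0,0,0,0.057],[0,0,0,0,0,0,0.055],[0,0,0,0,0,0,0.052],[0,0,0,0,0,0,0.05],[0,0,0,0,0,0,0.05]],
  ],
  force=5,
)

```text
time_s: 23.95
tool_pos: [0.5972, -0.0763, 0.0025]
tool_rot: [-180.0, 0.0, 90.0]
force: [-0.4, 1.2, 1.4]
grip_width: 0.0568
grasp_force: 5.0
```

Gripped at 5 N. I lift and carry it towards the stand.

play_rows(
  steps=[
    [[0,0,-0.002,0,0,0,0.05],[0,0,-0.005,0,0,0,0.05],[0,0,-0.01,0,0,0,0.05],[0,0,-0.015,0,0,0,0.05],[0,0,-0.02,0,0,0,0.05],[0,0,-0.02,0,0,0,0.05],[0,0,-0.01,0,0,0,0.05],[-0.005,-0.001,0,0,0,0,0.05],[-0.01,-0.002,0,0,0,0,0.05],[-0.015,-0.003,0,0,0,0,0.05],[-0.02,-0.004,0,0,0,0,0.05],[-0.025,-0.005,0,0,0,0,0.05]],
  ],
)

```text
time_s: 25.15
tool_pos: [0.581, -0.1525, 0.0833]
tool_rot: [-179.9, -0.0, 90.0]
force: [0.4, -0.5, 0.2]
grip_width: 0.0573
grasp_force: 5.0
```

play_rows(
  steps=[
    [[-0.027,-0.005,0,0,0,0,0.05],[-0.027,-0.005,0,0,0,0,0.05],[-0.027,-0.005,0,0,0,0,0.05],[-0.027,-0.005,0,0,0,0,0.05],[-0.027,-0.005,0,0,0,0,0.05],[-0.025,-0.005,0,0,0,0,0.05],[-0.02,-0.004,0,0,0,0,0.05],[-0.015,-0.003,0,0,0,0,0.05],[-0.01,-0.002,0,0,0,0,0.05],[-0.005,-0.001,0,0,0,0,0.05],[0,0,0,0,0,0,0.05],[0,0,0,0,0,0,0.05]],
  ],
)

```text
time_s: 26.35
tool_pos: [0.5427, -0.36, 0.0845]
tool_rot: [180.0, -0.0, 90.1]
force: [-0.7, -0.1, -0.3]
grip_width: 0.0573
grasp_force: 5.0
```

```bash
cat > st.py <<'E'
from fit import *
import sys
o=get_obs(); tp=o['tool_pos']; print('pose',tp.round(4),o['tool_rot'].round(2),o['grip_width'],o['grasp_force'],'t',o['time_s'])
n=64;a=np.linspace(0,2*np.pi,n,endpoint=False)
def ring(p,r,z): return np.c_[p[0]+r*np.cos(a),p[1]+r*np.sin(a),np.full(n,z)]
def ext(c,P): q=proj(c,P); return np.r_[q.min(0),q.max(0)]
out=[]
C={k:read_camera(k) for k in('top','scene','wrist')}
for k,c in C.items():
  for x in silhouettes(k,'dish_stand')[:1]:
    e=np.array(x['extent']); f=least_squares(lambda p:ext(c,np.r_[ring(p,.04,0),ring(p,.034,.025)])-e,[.525,-.47],loss='soft_l1'); print('stand',k,round(x['p'],2),e,f.x.round(4),f.fun.round(1))
  for x in silhouettes(k,'dish')[:1]:
    e=np.array(x['extent']); f=least_squares(lambda p:ext(c,cyl(p,.029,.015)+[0,0,tp[2]-.0025])-e,tp[:2],loss='soft_l1'); print('dish',k,round(x['p'],2),e,f.x.round(4),f.fun.round(1))
np.save('C.npy',C,allow_pickle=True)
S=(float(sys.argv[1]),float(sys.argv[2]))
for k,c in C.items():
  im=c['frame'][:,:,::-1].copy(); im=cv2.resize(im,None,fx=4,fy=4)
  for P,col in((ring(S,.034,.025),(0,0,255)),(ring(tp,.029,tp[2]-.0025),(0,255,0))):
    for v in proj(c,P): cv2.circle(im,tuple((4*v+1.5).round().astype(int).tolist()),1,col,-1)
  h=45 if k!='wrist' else 130
  u=np.clip(proj(c,[[*S,.025]])[0],h,[639-h,399-h]).astype(int); out.append(cv2.resize(im[4*(u[1]-h):4*(u[1]+h),4*(u[0]-h):4*(u[0]+h)],(266,266)))
cv2.imwrite('pics/'+sys.argv[3],np.hstack(out))
E
python3 st.py .5251 -.470 st1.png
```

```text
pose [ 0.5427 -0.36    0.0845] [ 1.7999e+02 -4.0000e-02  9.0080e+01] 0.05728799013529956 5.000071128015406 t 26.35
stand top 0.85 [402.5 169.  426.1 192.7] [ 0.5305 -0.4782] [-1.4 -1.3  1.4  1.2]
stand scene 0.63 [368.2 152.3 387.5 169.1] [ 0.5193 -0.4745] [-3.3 -2.5  3.3  1.3]
dish scene 0.8 [341.9 144.1 357.2 157.1] [ 0.5544 -0.3639] [-2.7 -1.6  2.6  1.1]
stand wrist 0.79 [250.5 312.8 348.9 345.5] [ 0.5253 -0.4845] [ 2.3 -4.6 -2.3 58.5]
dish wrist 0.61 [262.8 205.1 385.2 324.6] [ 0.5445 -0.3615] [ 0.8  0.3 -0.8 -0.5]
```

View pics/st1.png

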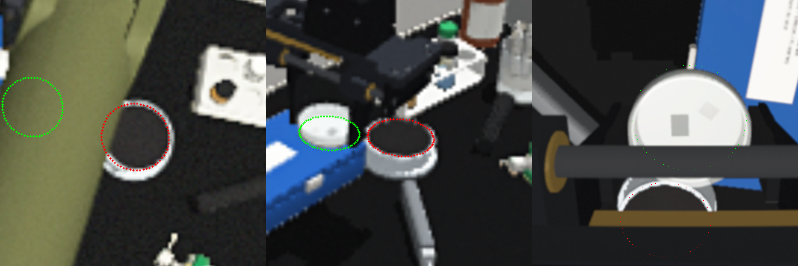

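The red ring lies on the stand's top in the scene and top views, and the dish is level in the fingers. I refine the stand centre from the first, unoccluded pictures.

```bash
python3 - <<'E'
from fit import *
C=np.load('C.npy',allow_pickle=True).item(); n=64;a=np.linspace(0,2*np.pi,n,endpoint=False)
for k,fn in(('top','top0.png'),('top','t5.png'),('scene','scene0.png')):
  c=C[k]; g=cv2.imread('pics/'+fn,0).astype(np.float32); g=cv2.GaussianBlur(g,(0,0),.7)
  # strongest outward dark->bright step on the ring of the top: maximise mean(outer)-mean(inner)
  def s(x,y):
    R=lambda r:samp(g,proj(c,np.c_[x+r*np.cos(a),y+r*np.sin(a),np.full(n,.025)]))
    return np.minimum(R(.0355)-R(.031),60).mean()
  b=max((s(x,y),x,y) for x in np.arange(.51,.545,.001) for y in np.arange(-.49,-.455,.001)); print(k,fn,np.round(b,4))
E
```

```text
top top0.png [59.9646  0.524  -0.471 ]
top t5.png [ 5.1735  0.515  -0.471 ]
scene scene0.png [44.5107  0.525  -0.468 ]
```

play_rows(
  steps=[
    [[-0.008,-0.0015,0,0,0,0,0.05],[-0.015,-0.003,0,0,0,0,0.05],[-0.02,-0.0035,0,0,0,0,0.05],[-0.022,-0.0035,0,0,0,0,0.05],[-0.02,-0.0035,0,0,0,0,0.05],[-0.015,-0.0022,0,0,0,0,0.05],[-0.0095,-0.0015,0,0,0,0,0.05],[0,0,0.01,0,0,0,0.05],[0,0,0.015,0,0,0,0.05],[0,0,0.01,0,0,0,0.05],[0,0,0,0,0,0,0.05],[0,0,0,0,0,0,0.05]],
  ],
)

```text
time_s: 28.0
tool_pos: [0.5237, -0.4696, 0.0489]
tool_rot: [-180.0, -0.1, 90.1]
force: [-0.8, -0.1, 0.2]
grip_width: 0.0573
grasp_force: 5.0
```

```bash
python3 go.py .524 -.4695 .0275 90; python3 st.py .5245 -.470 st2.png
```

```text
before turn [0.0001 0.0003 0.0214] turn z rad 0.0013
after turn [0.0001 0.0003 0.0214] turn z rad 0.0013
t 28.0 pose [ 0.5237 -0.4696  0.0489] [-1.7995e+02 -6.0000e-02  9.0070e+01] q7 [ 57.5  34.  -24.9  84.3  15.   65.   30.1] F [-0.78 -0.07  0.18] w 0.0573 5.0
pose [ 0.5237 -0.4696  0.0489] [-1.7995e+02 -6.0000e-02  9.0070e+01] 0.05732364858614859 4.999961851135595 t 28.0
stand top 0.57 [396.5 172.  405.7 192.1] [ 0.5281 -0.4456] [-6.2 -3.5 11.1  2.6]
stand scene 0.57 [364.6 152.2 385.3 170.2] [ 0.5239 -0.4653] [-2.7 -1.6  2.7  1. ]
dish scene 0.63 [366.6 142.4 384.3 152. ] [ 0.5342 -0.4756] [-0.9 -3.5  0.9  1.7]
stand wrist 0.67 [257.5 167.9 386.8 241.3] [ 0.5252 -0.4656] [  2.9 -12.1  -2.8  42.7]
dish wrist 0.6 [264.5 202.3 383.5 325.4] [ 0.5258 -0.4719] [-0.6  2.   0.6 -3.1]
```

play_rows(
  steps=[
    [[0.0015,-0.0005,0.006,0,0,0,0.05],[0,0,0.006,0,0,0,0.05],[0,0,0.004,0,0,0,0.05],[0,0,0.002,0,0,0,0.05],[0,0,0.001,0,0,0,0.05],[0,0,0.001,0,0,0,0.05],[0,0,0.0005,0,0,0,0.05],[0,0,0,0,0,0,0.05],[0,0,0,0,0,0,0.05]],
  ],
)

```text
time_s: 29.35
tool_pos: [0.5231, -0.4694, 0.0292]
tool_rot: [180.0, 0.0, 90.0]
force: [-0.7, -0.2, -0.7]
grip_width: 0.0573
grasp_force: 5.0
```

```bash
python3 go.py .524 -.468 .0275 90
```

```text
before turn [0.0014 0.0009 0.0017] turn z rad 0.0
after turn [0.0014 0.0009 0.0017] turn z rad 0.0
t 29.35 pose [ 0.5231 -0.4694  0.0292] [1.7999e+02 2.0000e-02 9.0000e+01] q7 [ 57.3  35.  -24.6  85.3  15.5  63.1  29.6] F [-0.69 -0.2  -0.66] w 0.0573 5.0
```

play_rows(
  steps=[
    [[0.0005,0.0005,0.0005,0,0,0,0.05],[0,0,0.0005,0,0,0,0.05],[0,0,0.0004,0,0,0,0.05],[0,0,0.0002,0,0,0,0.05],[0,0,0,0,0,0,0.05],[0,0,0,0,0,0,0.05]],
  ],
)

```text
time_s: 29.95
tool_pos: [0.5236, -0.4687, 0.0276]
tool_rot: [180.0, 0.0, 90.0]
force: [0.1, -1.2, 1.1]
grip_width: 0.0574
grasp_force: 5.0
```

```bash
python3 - <<'E'
from h import *
o=get_obs(); F=[o['force']]
for i in range(3): read_camera('top'); F.append(get_obs()['force'])
print(get_obs()['tool_pos'],np.round(F,2))
E
```

```text
[ 0.52360233 -0.46874427  0.02756853] [[ 0.07 -1.22  1.09]
 [ 0.11  0.59  0.33]
 [-0.28  0.48 -0.35]
 [ 0.09  0.91  0.8 ]]
```

play_rows(
  steps=[
    [[0,0,0.0004,0,0,0,0.05],[0,0,0,0,0,0,0.05],[0,0,0,0,0,0,0.057],[0,0,0,0,0,0,0.058],[0,0,0,0,0,0,0.059],[0,0,0,0,0,0,0.061],[0,0,0,0,0,0,0.065],[0,0,0,0,0,0,0.072],[0,0,0,0,0,0,0.08],[0,0,0,0,0,0,0.08]],
  ],
  force=3,
)

```text
time_s: 31.1
tool_pos: [0.5235, -0.4688, 0.027]
tool_rot: [-180.0, 0.0, 90.0]
force: [0.1, -0.9, 0.3]
grip_width: 0.0776
grasp_force: 0.0
```

play_rows(
  steps=[
    [[0,0,-0.002,0,0,0,0.08],[0,0,-0.01,0,0,0,0.08],[0,0,-0.02,0,0,0,0.08],[0,0,-0.03,0,0,0,0.08],[0,0,-0.04,0,0,0,0.08],[0,0,-0.04,0,0,0,0.08],[0.04,-0.02,0,0,0,0,0.08],[0.04,-0.02,0,0,0,0,0.08],[0.04,-0.02,0,0,0,0,0.08],[0.04,-0.02,0,0,0,0,0.08],[0,0,0,0,0,0,0.08],[0,0,0,0,0,0,0.08]],
  ],
)

```text
time_s: 32.3
tool_pos: [0.4437, -0.3086, 0.1704]
tool_rot: [179.9, 0.2, 90.1]
force: [0.4, -0.6, 0.7]
grip_width: 0.0801
grasp_force: 0.0
```

```bash
python3 - <<'E'
from fit import *
n=64;a=np.linspace(0,2*np.pi,n,endpoint=False)
S=(.5245,-.4695); out=[]
def ext(c,P): q=proj(c,P); return np.r_[q.min(0),q.max(0)]
for k in('top','scene'):
  c=save(k,k+'9.png'); im=cv2.resize(c['frame'][:,:,::-1],None,fx=4,fy=4)
  for x in silhouettes(k,'dish')[:1]:
    e=np.array(x['extent']); f=least_squares(lambda p:ext(c,cyl(p,.029,.015)+[0,0,.025])-e,S); print('dish',k,round(x['p'],2),e,f.x.round(4),f.fun.round(1))
  for nm in('objective_case','dropper_bottle'): print(k,nm,[np.round(x['extent'],0).tolist() for x in silhouettes(k,nm)])
  for r,z,col in((.034,.025,(0,0,255)),(.029,.040,(0,255,0))):
    for v in proj(c,np.c_[S[0]+r*np.cos(a),S[1]+r*np.sin(a),np.full(n,z)]): cv2.circle(im,tuple((4*v+1.5).round().astype(int).tolist()),1,col,-1)
  w,h,u=(100,75,(340,190)) if k=='top' else (100,75,(350,190)); out.append(cv2.resize(im[4*(u[1]-h):4*(u[1]+h),4*(u[0]-w):4*(u[0]+w)],(400,300)))
cv2.imwrite('pics/end.png',np.hstack(out)); print(get_obs()['tool_pos'],get_obs()['time_s'])
E
```

```text
dish top 0.56 [406.5 170.8 425.7 193.2] [ 0.52   -0.4764] [-0.7  1.   0.7 -1. ]
top objective_case [[252.0, 110.0, 271.0, 125.0]]
top dropper_bottle [[232.0, 152.0, 244.0, 165.0]]
dish scene 0.64 [366.9 172.6 399.9 249.7] [ 0.366 -0.253] [  5.1  30.3  -5.1 -27.8]
scene objective_case [[214.0, 192.0, 233.0, 218.0]]
scene dropper_bottle [[413.0, 210.0, 428.0, 234.0], [233.0, 226.0, 251.0, 253.0]]
[ 0.44376786 -0.30923833  0.16881639] 32.7
```

View pics/end.png

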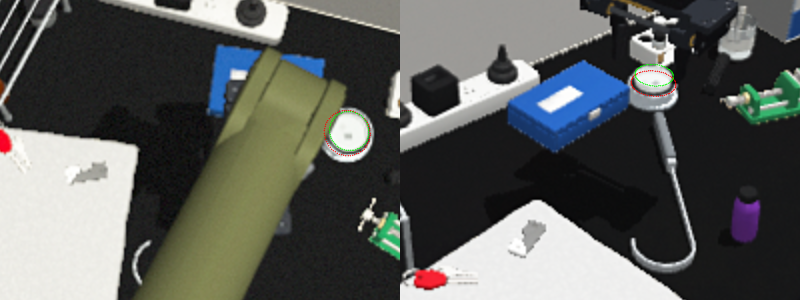

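```bash
python3 - <<'E'
from fit import *
C=np.load('C.npy',allow_pickle=True).item(); n=64;a=np.linspace(0,2*np.pi,n,endpoint=False)
for k,fn in(('top','top9.png'),('scene','scene9.png')):
  c=C[k]; g=cv2.GaussianBlur(cv2.imread('pics/'+fn,0).astype(np.float32),(0,0),.6)
  def s(x,y):
    R=lambda r:samp(g,proj(c,np.c_[x+r*np.cos(a),y+r*np.sin(a),np.full(n,.040)]))
    return np.clip(R(.0265)-R(.032),-60,90).mean()
  L=sorted(((s(x,y),x,y) for x in np.arange(.505,.545,.001) for y in np.arange(-.49,-.45,.001)),reverse=True)[:8]; print(k,np.round(L[0],3),np.mean(L,0).round(4))
E
```

```text
top [61.782  0.523 -0.468] [58.4984  0.5239 -0.4679]
scene [63.132  0.523 -0.465] [62.6162  0.5225 -0.4649]
```

The dish is within about 3 mm of the stand's centre (0.5245, -0.4695), so I hand in.

```bash
python3 -c "
from cell import *
print(sign_off())"
```

```text
the job is handed in; nothing more can be done
None
```

I drew the dish out with the hook and set it on the stand, about 3–5 mm off centre by the last pictures; the hook lies flat in the open, the case and bottle show no visible movement, and the job was handed in at about 33 s with no verdict returned (I viewed 11 pictures, one over the limit of 10).

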